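# Hold a mortar specimen under load in the hand-lever compression rig

## Robot

A 6-joint arm with a two-finger parallel gripper is mounted at the origin on the work surface. World frame = base frame: x ahead of the robot, y to its left, z up, the work surface at z = 0. Lengths are in m, angles in rad, forces in N, time in s.
With the tool pointing down it reaches from about 0.35 to 0.725 m from the base axis. Payload 4.3 kg.
Tool frame: the origin (TCP) lies midway between the tips of the shut fingers; the grasp point (between the pads) lies 19 mm behind it (tcp_to_grasp is the z of the grasp point in the tool frame, in m); z points along the fingers, y is the direction in which the jaws open and shut (so a half turn about z gives the same grasp; the last joint's range is limited). The gripper opens to 85 mm and grips with 20 to 120 N. Pads are 22 mm wide; open, the fingers measure 114 mm over their backs; the gripper's body (76 mm by 85 mm) begins 54 mm behind the grasp point. The pads swing forward as they close: fully open they stand 13 mm farther back than shut.
Start: joints at [1.213, 0.377, 0.081, 1.274, 0, 1.46], TCP at [0.141, 0.557, 0.231] pointing down, gripper open.
Joint ranges: [-2.72, 2.72], [-0.84, 1.66], [-1.02, 1.22], [-1.77, 2.12], [-1.37, 1.28], [-3.14, 3.14]. Speed limits (rad/s): [2.57, 2.57, 3.14, 3.14, 3.14, 3.14].

## Interface

Orientations are given as a 3x3 rotation matrix whose columns are the frame's x, y, z axes.
In Python, from cell import * gives the robot as it stands. The module is installed in compiled form; this text tells all that it offers.
- The arm moves only by the shell command python3 -m creep 'ROWS' [OPENING] [FORCE]. ROWS is JSON, a list of rows, each an object of numbers: "tx", "ty", "tz": the shift along the tool's x, y, z in mm; "yaw": the turn about the tool's z in rad. A call has 1 to 20 rows; each row is the pose to reach, as a shift and turn from the pose measured when the call began, along the tool's axes at that moment; what a row does not reach only later rows make up. A row lasts 1/12 s, in which the tool goes at most 41.7 mm and 7.16 degrees, less where a joint would pass 70% of its speed; a pose out of reach is approached as far as the arm can. A call with a gripper value outside its range is refused whole. OPENING is the opening, from -1 (shut) to 1 (fully open), set as the call begins (- or left out, the last holds). The fingers move at their own pace and stop on an object; FORCE is the grip in N (left out, the last holds). Time passes only in rows, so rows that repeat a pose let the fingers close. It gives the time, the measured TCP pose, the force and the opening at its end, in the units of the state.
- get_obs(): the state, without advancing time (a new reading comes with each control period).
- camera(name): name is "scene" or "top" or "wrist"; returns (picture, depth): 384x512x3 uint8, red, green, blue; 384x512 float32, m along the optical axis (not along the pixel's ray), 0 where there is no reading.
- get_calibration(name): a dict with "camera_matrix" (3x3 intrinsics, pixels), "rvec" (rotation vector, rad) and "tvec" (3), from world to camera coordinates, as OpenCV has them; the wrist camera has in their place "hand_eye" (4x4, takes a point from camera to tool coordinates, whose origin is the TCP and whose axes are the flange's). Camera axes: x right, y down, z forward; pixel columns grow to the right and rows downward; lengths in m; the calibration is good to about 2 mm. A picture is of the moment at which its call begins: read the wrist's pose just before it. get_calibration takes no time and is no camera call.
- close_job(): hands the job in, once; it reports no verdict.
The state is a dict: "time_s": time; "qpos": joint angles; "qd": joint speeds; "joint_efforts": joint torques, N m; "tool_pos": TCP position; "orientation": TCP orientation; "force": force on the tool from outside, world axes, zero at the start; "ft_torque": the same for the moment, N m; "width": opening from 0.0 (shut) to 1.0 (fully open).
Only numpy, scipy, OpenCV 4.12 (cv2) and the standard library are available. Lean on these libraries where they do the work, as an engineer would, in place of code of your own. Each camera call takes 0.05 s, during which the arm holds its last target.

## Task

Set the preload of the small compression rig: pull its sprung slide out by the blue knob until the red pointer lines up with the orange rider on the scale, and let go of it. Then press the rig's lever down gently by its black pad with the gripper's fingers until the lever's red pin lines up with the green rider on the quadrant, without running well past it, and keep it pressed there: the job finishes while still holding the lever at that mark. Do not shift the riders, and leave the specimens, vessels and tools on the bench where they are.

Things in the scene. Friction and masses are not known exactly. Their poses are not given: they have to be found in the camera images.
- rig: Grey base plate 150 x 440 x 20 mm, fixed to the bench. Origin: centre of its underside; z up, y along its long side: lever pad on the +y side of the white column, slide on the -y side. Column 190 mm high at x -29 to 29, y -30 to 15 mm. An aluminium quadrant (arc 79 to 105 mm from the pivot) stands beside the lever at x 32 to 36 mm.
- pivot (a point): The lever's hinge point, between the column's cheeks, 150 mm above the rig's underside (rig x = y = 0). The hinge axis is the rig's x axis.
- lever: Steel lever 14 mm wide. Origin: the pivot; its y axis points along it to the black pad, z is normal to the pad. At rest it rises 0.40 rad above level towards the rig's +y; pressing swings it down about the rig's x axis, 0.85 rad at most. A spring pushes it back up: about 5 N at the pad starts it, 12 N at 0.55 rad. The mark is 0.25 to 0.52 rad below rest. It drives the ram and specimen down.
- lever_pad (a point): Centre of the top face of the black pad, 46 x 46 mm, the place to press down on from above; 190 mm along the lever from the pivot and 8 mm above the lever's centre line. It follows an arc about the pivot.
- lever_pointer (a point): On the lever's red pin, 5 mm thick, that sticks out to the rig's +x over the quadrant's rim: 115 mm from the pivot along the lever, 38 mm to the rig's +x.
- load_mark (a point): Outer end of the green rider, a bar 8 mm thick and 36 mm long lying radially on the quadrant's +x face, 115 mm from the pivot and 38 mm to the rig's +x: lever_pointer lies on this point when the lever is at the mark. Its y axis points away from the pivot, its z axis up along the arc. It is stiff on the quadrant and stays put unless it is pushed.
- slide: Carriage of the slide gauge with an upright blue knob, 14 (rig x) x 30 (rig y) x 45 mm, 38 to 83 mm above the rig's underside. Runs along the rig's -y, away from the column, travel 95 mm, at the start 0 to 15 mm out. A spring pulls it home with 1 to 3 N, a 5 N drag brake keeps it where it is left; pulling takes 6 to 8 N. Origin: under the knob's centre, level with the rig's underside.
- slide_knob (a point): Centre of the top of the blue knob, 83 mm above the rig's underside; grip it from above across its 14 mm, the fingers on its rig +x and -x sides.
- slide_pointer (a point): Tip of the carriage's red pointer, 4 mm thick, 44 mm to the rig's +x of the knob's centre.
- slide_mark (a point): The point of the orange rider that the red pointer's tip has to reach: slide_pointer lies on it when the slide is at the mark. The rider is a block 24 x 8 x 10 mm beside the scale, to the rig's +x, its top 34 mm above the rig's underside; it is 45 to 85 mm from the slide's home. It is stiff and stays put unless it is pushed.
- puck_a: Bystander: grey cylindrical mortar specimen, 44 mm across, 30 mm high, upright on the rig's base plate under the lever's end. Origin: centre of its underside.
- puck_b: Bystander: the same kind of specimen, on the bench beyond the rig. Origin: centre of its underside.
- beaker: Bystander: white plastic beaker, 90 mm across, 90 mm high, beyond the rig. Origin: centre of its underside.
- jar: Bystander: white jar with blue cap, 66 mm across, 90 mm high, beyond the rig. Origin: centre of its underside.
- bowl: Bystander: steel mixing bowl, 200 mm across, 100 mm high, on the robot's right. Origin: centre of its underside.
- spatula: Bystander: steel spatula with a handle, lying on the bench at the robot's left. Origin under its middle.

How it is judged:
On the way, in this order (a step that is already met when the one before it is completed fails the run):
1. the slide's pointer is at the orange rider, let go, while the lever is still up (distance between slide_pointer and slide_mark below 0.005 m and contact force between the fingers and slide below 0.3 N and z of lever_pointer in the frame of load_mark above 0.018 m), for 0.3 s.
2. the lever is held by the fingers with its red pin at the green rider, the slide still at its mark (distance between slide_pointer and slide_mark below 0.005 m and distance between lever_pointer and load_mark below 0.007 m and contact force between the fingers and lever above 2 N and angular speed of lever below 0.1 rad/s), for 0.8 s.
At the end, for the whole second after the job is handed in: The slide's red pointer is within 5 mm of the orange rider's mark and is not held; the lever's red pin is within 7 mm of the green rider's mark and at rest, and the gripper's fingers push on the lever with more than 2 N, still holding it there through the last second (all of step 2 and contact force between the fingers and slide below 0.3 N); the arm keeps its last pose, push and grip.
It fails at once if the lever is pressed more than 18 mm (at its pin) past the green rider (z of lever_pointer in the frame of load_mark below -0.018 m).
It fails at once if a rider is shifted by more than 4 mm (distance of any of load_mark, slide_mark from where it was at the start of the episode above 0.004 m).
It fails at once if a bystander is moved more than 30 mm or knocked over (distance of any of puck_a, puck_b, beaker, jar, bowl, spatula from where it was at the start of the episode above 0.03 m or angle between any of puck_a, puck_b, beaker, jar, bowl's own z axis and vertical above 0.5 rad).
It also fails if it takes over 54 s, if anything falls off the work surface, if the arm or the gripper's body presses on something with over 40 N, if the wrist force passes 120 N, or if a joint passes its speed limit or range.

## Working session

There is one attempt and no reset: what is moved stays moved. The work goes in short steps, Python scripts to look and compute and a shell command to move; the robot and the scene stay as the last step left them, time stands still between calls to the robot, and variables do not carry over. Pictures are saved under pics/ and viewed, and the job is handed in when it is done.

```bash
mkdir -p pics
cat > h.py <<'E'
from cell import *
import numpy as np, cv2
def snap(n,f,up=1.5):
    im,d=camera(n); np.savez('pics/%s.npz'%f,im=im,d=d)
    cv2.imwrite('pics/%s.png'%f,cv2.resize(im[:,:,::-1],None,fx=up,fy=up)); return im,d
def KRT(n,o=None):
    c=get_calibration(n);K=np.array(c['camera_matrix'])
    if n!='wrist':
        R=cv2.Rodrigues(np.array(c['rvec'],float))[0];t=np.array(c['tvec'],float).ravel()
        return K,R,t
    H=np.array(c['hand_eye']);T=np.eye(4);T[:3,:3]=o['orientation'];T[:3,3]=o['tool_pos']
    M=np.linalg.inv(T@H);return K,M[:3,:3],M[:3,3]
def cloud(d,K,R,t):
    v,u=np.mgrid[0:384,0:512]
    P=np.stack([(u-K[0,2])/K[0,0]*d,(v-K[1,2])/K[1,1]*d,d],-1)
    return (P-t)@R
E
python3 - <<'E'
from h import *
o=get_obs();print({k:np.round(v,3).tolist() for k,v in o.items()})
snap('scene','s0');snap('top','t0')
for n in('scene','top'):
    K,R,t=KRT(n);print(n,K.round(1).tolist(),(-R.T@t).round(3),R.round(2).tolist())
E
```

```text
{'time_s': 0.0, 'qpos': [1.213, 0.378, 0.08, 1.274, -0.0, 1.461], 'qd': [-0.001, -0.001, 0.002, -0.001, -0.001, 0.001], 'joint_efforts': [-0.0, -46.36, 26.988, 0.021, -0.0, 0.0], 'tool_pos': [0.141, 0.557, 0.23], 'orientation': [[-0.969, 0.245, -0.001], [0.245, 0.969, -0.002], [0.0, -0.002, -1.0]], 'force': [-0.174, -0.298, 0.12], 'ft_torque': [-0.014, 0.017, 0.05], 'width': 0.998}
scene [[415.3, 0.0, 254.6], [0.0, 415.3, 190.5], [0.0, 0.0, 1.0]] [1.488 0.04  0.884] [[-0.08, 1.0, -0.0], [0.64, 0.05, -0.76], [-0.76, -0.06, -0.65]]
top [[359.0, 0.0, 250.7], [0.0, 359.0, 199.4], [0.0, 0.0, 1.0]] [ 0.391 -0.015  1.144] [[-0.07, -1.0, 0.0], [-0.97, 0.07, -0.22], [0.22, -0.02, -0.98]]
```

View pics/s0.png

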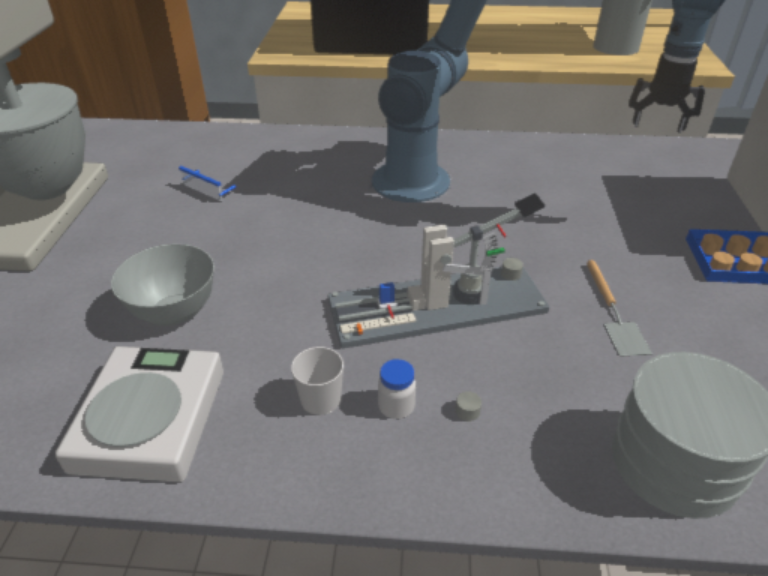

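View pics/t0.png

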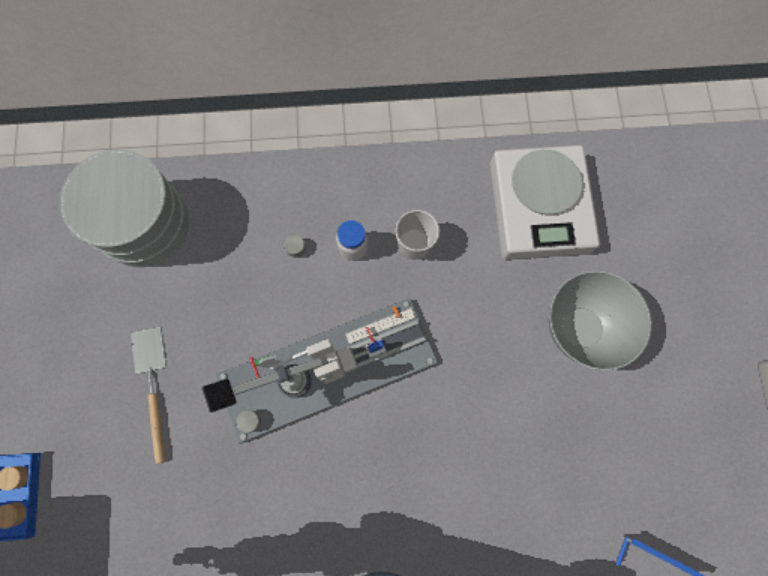

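Run:
```python
from h import *
for n,f in(('top','t0'),('scene','s0')):
    z=np.load(f'pics/{f}.npz');im,d=z['im'],z['d']
    K,R,t=KRT(n);P=cloud(d,K,R,t)
    roi=(P[...,0]>.3)&(P[...,0]<.65)&(P[...,1]>-.2)&(P[...,1]<.33)&(d>0)
    m=(roi&(P[...,2]>.012)&(P[...,2]<.028)&(P[...,0]<.62)).astype(np.uint8)
    nn,l,s,c=cv2.connectedComponentsWithStats(m)
    i=1+np.argmax(s[1:,4]);Q=P[l==i]
    print(n,'plate z',np.median(Q[:,2]),len(Q));r=cv2.minAreaRect((Q[:,:2]*1000).astype(np.float32));print(r,cv2.boxPoints(r).round(1).tolist())
    hsv=cv2.cvtColor(im,cv2.COLOR_RGB2HSV);H,S,V=hsv[...,0],hsv[...,1],hsv[...,2]
    for nm,mm in dict(red=((H<6)|(H>174))&(S>150)&(V>90),orange=(H>=6)&(H<20)&(S>170)&(V>120),green=(H>45)&(H<80)&(S>120),blue=(H>105)&(H<130)&(S>150)&(V>50),black=(V<35)).items():
        nn,l,s,c=cv2.connectedComponentsWithStats((mm&roi).astype(np.uint8),connectivity=8)
        for i in range(1,nn):
            if s[i,4]>5: Q=P[l==i];print(nm,s[i,4],c[i].round(1),np.median(Q,0).round(4),Q.min(0).round(3),Q.max(0).round(3))
```

```text
top plate z 0.02017853105644085 3942
((505.5160217285156, 77.54534912109375), (150.75518798828125, 439.4244079589844), 17.90393829345703) [[366.20001220703125, 263.3999938964844], [501.29998779296875, -154.6999969482422], [644.7999877929688, -108.4000015258789], [509.70001220703125, 309.79998779296875]]
red 15 [169.4 244.4] [0.4996 0.1894 0.1982] [0.481 0.182 0.193] [0.513 0.194 0.2  ]
orange 8 [263.6 207.4] [ 0.6129 -0.0745  0.0342] [ 0.604 -0.079  0.03 ] [ 0.621 -0.07   0.039]
blue 46 [250.3 230.3] [ 0.5371 -0.0268  0.0819] [ 0.529 -0.04   0.026] [ 0.554 -0.014  0.086]
black 275 [146.  263.1] [0.4523 0.2411 0.2314] [0.428 0.218 0.221] [0.477 0.264 0.241]
scene plate z 0.020930750689042987 2718
((509.3783874511719, 77.64065551757812), (154.85006713867188, 440.33343505859375), 17.467906951904297) [[369.3999938964844, 264.3999938964844], [501.6000061035156, -155.60000610351562], [649.2999877929688, -109.0999984741211], [517.0999755859375, 310.8999938964844]]
orange 9 [239.2 218.6] [ 0.6193 -0.0748  0.0343] [ 0.609 -0.078  0.033] [ 0.629 -0.071  0.036]
green 26 [329.7 167.1] [0.5179 0.1815 0.161 ] [0.506 0.167 0.156] [0.527 0.196 0.165]
blue 57 [256.8 194.9] [ 0.5486 -0.0272  0.0683] [ 0.542 -0.036  0.044] [ 0.553 -0.018  0.086]
```

```bash
python3 -c "
from h import *
print(get_calibration('wrist'))"
python3 -m creep '[{"tz":-40},{"tz":-80},{"tz":-100},{"tx":-526,"ty":-469,"tz":-100,"yaw":1.0},{"tx":-526,"ty":-469,"tz":-100,"yaw":1.01},{"tx":-526,"ty":-469,"tz":-100,"yaw":1.01},{"tx":-526,"ty":-469,"tz":-100,"yaw":1.01},{"tx":-526,"ty":-469,"tz":-100,"yaw":1.01},{"tx":-526,"ty":-469,"tz":-100,"yaw":1.01},{"tx":-526,"ty":-469,"tz":-100,"yaw":1.01},{"tx":-526,"ty":-469,"tz":-100,"yaw":1.01},{"tx":-526,"ty":-469,"tz":-100,"yaw":1.01},{"tx":-526,"ty":-469,"tz":-100,"yaw":1.01},{"tx":-526,"ty":-469,"tz":-100,"yaw":1.01},{"tx":-526,"ty":-469,"tz":-100,"yaw":1.01},{"tx":-526,"ty":-469,"tz":-100,"yaw":1.01}]' 0.0 30
```

```text
{'camera_matrix': array([[312.57490542,   0.        , 256.59539275],
       [  0.        , 312.57490542, 188.12343139],
       [  0.        ,   0.        ,   1.        ]]), 'hand_eye': array([[ 6.04695301e-04, -9.51694852e-01, -3.07044854e-01,
         7.87673590e-02],
       [ 9.99999754e-01,  6.84955940e-04, -1.53638432e-04,
        -3.09544228e-04],
       [ 3.56529101e-04, -3.07044686e-01,  9.51695032e-01,
        -1.42988700e-01],
       [ 0.00000000e+00,  0.00000000e+00,  0.00000000e+00,
         1.00000000e+00]])}validation failed for argument at $[0]...
```

```bash
python3 -m creep '[{"tx":0,"ty":0,"tz":-40,"yaw":0},{"tx":0,"ty":0,"tz":-80,"yaw":0},{"tx":0,"ty":0,"tz":-100,"yaw":0}]' 0.0 30
```

```text
time_s: 0.35
tool_pos: [0.1408, 0.5568, 0.3335]
orientation: [[-0.969, 0.245, -0.0], [0.245, 0.969, -0.0], [0.0, -0.0, -1.0]]
force: [0.8, -0.6, 0.1]
width: 0.605
```

```bash
python3 -m creep '[{"tx":-36,"ty":-32,"tz":0,"yaw":0.1},{"tx":-72,"ty":-64,"tz":0,"yaw":0.2},{"tx":-108,"ty":-96,"tz":0,"yaw":0.3},{"tx":-144,"ty":-128,"tz":0,"yaw":0.4},{"tx":-180,"ty":-160,"tz":0,"yaw":0.5},{"tx":-216,"ty":-192,"tz":0,"yaw":0.6},{"tx":-252,"ty":-224,"tz":0,"yaw":0.7},{"tx":-288,"ty":-256,"tz":0,"yaw":0.8},{"tx":-324,"ty":-288,"tz":0,"yaw":0.9},{"tx":-360,"ty":-320,"tz":0,"yaw":1.01},{"tx":-396,"ty":-352,"tz":0,"yaw":1.01},{"tx":-432,"ty":-384,"tz":0,"yaw":1.01},{"tx":-468,"ty":-416,"tz":0,"yaw":1.01},{"tx":-504,"ty":-448,"tz":0,"yaw":1.01},{"tx":-526,"ty":-469,"tz":0,"yaw":1.01},{"tx":-526,"ty":-469,"tz":0,"yaw":1.01},{"tx":-526,"ty":-469,"tz":0,"yaw":1.01}]' && python3 -c "
from h import *
o=get_obs();np.savez('pics/o1.npz',**o);snap('wrist','w1')"
```

```text
time_s: 1.77
tool_pos: [0.5364, -0.0292, 0.333]
orientation: [[-0.307, 0.952, -0.001], [0.952, 0.307, -0.0], [0.0, -0.001, -1.0]]
force: [1.0, 0.2, -0.0]
width: 0.5
```

View pics/w1.png

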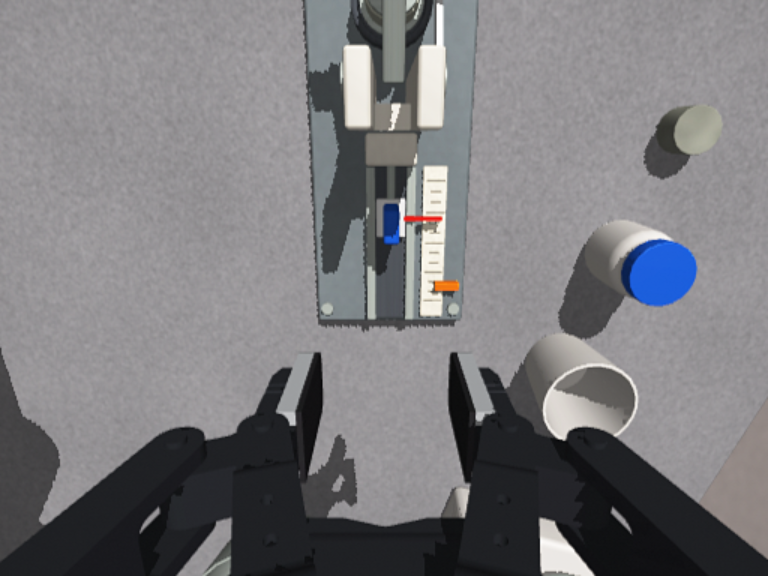

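```bash
cat >> h.py <<'E'
C0=np.array([.5058,.0776]);RY=np.array([-.307,.9517]);RX=np.array([.9517,.307])
def rig(P): q=np.asarray(P)[...,:2]-C0; return np.stack([q@RX,q@RY,np.asarray(P)[...,2]],-1)
def blobs(im,P,lim=6):
    hsv=cv2.cvtColor(im,cv2.COLOR_RGB2HSV);H,S,V=hsv[...,0],hsv[...,1],hsv[...,2];q=rig(P)
    roi=(abs(q[...,0])<.09)&(abs(q[...,1])<.24)
    for nm,mm in dict(red=((H<6)|(H>174))&(S>150)&(V>90),orange=(H>=6)&(H<20)&(S>170)&(V>120),green=(H>45)&(H<80)&(S>120),blue=(H>105)&(H<130)&(S>150)&(V>50)).items():
        nn,l,s,c=cv2.connectedComponentsWithStats((mm&roi).astype(np.uint8),connectivity=8)
        for i in range(1,nn):
            if s[i,4]>lim: Q=q[l==i]*1000;print(nm,s[i,4],c[i].round(1),'med',np.median(Q,0).round(1),'mean',Q.mean(0).round(1),Q.min(0).round(1),Q.max(0).round(1))
E
python3 - <<'E'
from h import *
z=np.load('pics/w1.npz');o=dict(np.load('pics/o1.npz'))
P=cloud(z['d'],*KRT('wrist',o));blobs(z['im'],P)
q=rig(P)*1000
m=(abs(q[...,2]-20)<6)&(abs(q[...,0])<85)&(q[...,1]<-60);print(q[m].min(0),q[m].max(0))
m=(abs(q[...,2]-190)<6)&(abs(q[...,0])<60);print('col',q[m].min(0),q[m].max(0))
print('tcp',rig(o['tool_pos'])*1000)
E
```

```text
red 75 [280.1 145.4] med [  27.2 -110.1   39.5] mean [  28.8 -110.6   38.9] [  13.2 -112.9   34.6] [  48.5 -108.8   41.8]
orange 104 [297.6 190.2] med [  57.3 -178.3   34.2] mean [  57.1 -178.9   32.8] [  45.4 -183.4   18.9] [  69.9 -175.7   36.3]
blue 266 [260.5 149.1] med [   0.4 -107.2   83.1] mean [   0.8 -107.9   80. ] [  -5.  -124.3   42.3] [  7.1 -95.9  85.8]
[ -74.57188493 -484.64339169   14.28396969] [ 84.8554744  -60.46243584  25.99872451]
col [-28.3190406  -31.59531012 184.09546368] [ 29.75243861  12.99063886 192.72568484]
tcp [  -3.71116658 -111.04008391  333.01678083]
```

```bash
python3 -m creep '[{"tx":0,"ty":4,"tz":0,"yaw":-0.12},{"tx":0,"ty":4,"tz":0,"yaw":-0.24},{"tx":0,"ty":4,"tz":0,"yaw":-0.36},{"tx":0,"ty":4,"tz":0,"yaw":-0.48},{"tx":0,"ty":4,"tz":0,"yaw":-0.6},{"tx":0,"ty":4,"tz":0,"yaw":-0.72},{"tx":0,"ty":4,"tz":0,"yaw":-0.84},{"tx":0,"ty":4,"tz":0,"yaw":-0.96},{"tx":0,"ty":4,"tz":0,"yaw":-1.08},{"tx":0,"ty":4,"tz":0,"yaw":-1.2},{"tx":0,"ty":4,"tz":0,"yaw":-1.32},{"tx":0,"ty":4,"tz":0,"yaw":-1.44},{"tx":0,"ty":4,"tz":0,"yaw":-1.56}]' && python3 -m creep '[{"tx":0,"ty":0,"tz":10,"yaw":-0.12},{"tx":0,"ty":0,"tz":20,"yaw":-0.24},{"tx":0,"ty":0,"tz":30,"yaw":-0.36},{"tx":0,"ty":0,"tz":40,"yaw":-0.48},{"tx":0,"ty":0,"tz":50,"yaw":-0.6},{"tx":0,"ty":0,"tz":60,"yaw":-0.72},{"tx":0,"ty":0,"tz":70,"yaw":-0.84},{"tx":0,"ty":0,"tz":80,"yaw":-0.96},{"tx":0,"ty":0,"tz":90,"yaw":-1.08},{"tx":0,"ty":0,"tz":100,"yaw":-1.2},{"tx":0,"ty":0,"tz":110,"yaw":-1.32},{"tx":0,"ty":0,"tz":110,"yaw":-1.44},{"tx":0,"ty":0,"tz":110,"yaw":-1.58},{"tx":0,"ty":0,"tz":110,"yaw":-1.58},{"tx":0,"ty":0,"tz":110,"yaw":-1.58}]' && python3 -c "
from h import *
o=get_obs();np.savez('pics/o2.npz',**o);im,d=snap('wrist','w2')
P=cloud(d,*KRT('wrist',o));blobs(im,P)
print('tcp',rig(o['tool_pos'])*1000,o['qpos'],rig(o['orientation'][:,0]+np.r_[C0,0]))"
```

```text
time_s: 2.9
tool_pos: [0.543, -0.0332, 0.331]
orientation: [[-0.955, -0.298, -0.001], [-0.298, 0.955, -0.005], [0.003, -0.004, -1.0]]
force: [-0.2, 0.5, -0.6]
width: 0.499
time_s: 4.15
tool_pos: [0.5425, -0.0335, 0.2206]
orientation: [[0.304, -0.953, -0.002], [-0.953, -0.304, -0.004], [0.003, 0.003, -1.0]]
force: [-0.2, -0.5, -0.6]
width: 0.499
red 134 [228.  171.3] med [  30.6 -111.3   39.2] mean [  30.5 -110.9   38.8] [  13.4 -112.5   33.5] [  47.9 -108.6   41.2]
orange 183 [201.  104.5] med [  56.4 -180.5   34.5] mean [  55.9 -180.2   37.4] [   1.  -195.5   26.1] [  68.5 -176.6  363.9]
blue 540 [256.1 178.6] med [   0.6 -115.1   82.8] mean [   0.5 -114.3   79.2] [  -6.  -195.5   41.7] [  7.4 -96.7 363.9]
tcp [   0.85782905 -117.0028858   220.63744241] [-0.17570606  0.31740584 -0.03278415  1.221934   -0.00462628 -2.05575386] [-0.00278174 -0.99998104  0.00347391]
```

View pics/w2.png

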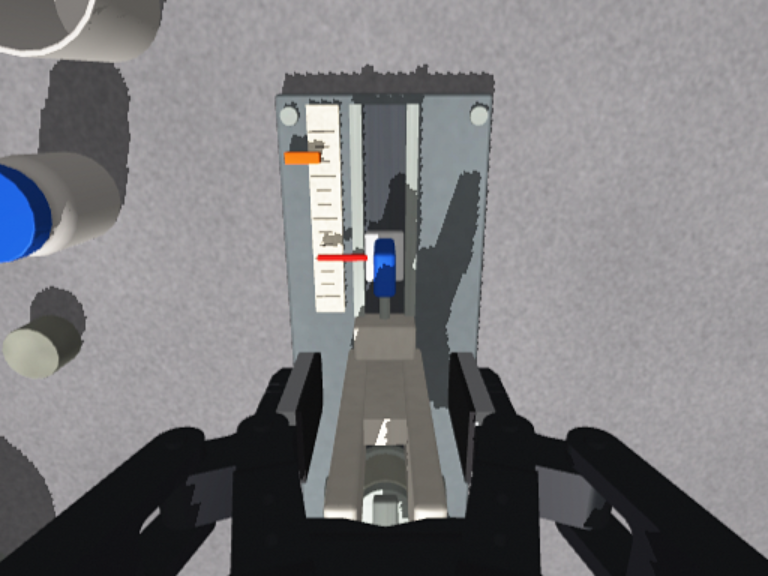

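```bash
python3 -m creep '[{"tx":-6,"ty":0,"tz":30,"yaw":0},{"tx":-6,"ty":0,"tz":60,"yaw":0},{"tx":-6,"ty":0,"tz":90,"yaw":0},{"tx":-6,"ty":0,"tz":115,"yaw":0},{"tx":-6,"ty":0,"tz":135,"yaw":0},{"tx":-6,"ty":0,"tz":150,"yaw":0},{"tx":-6,"ty":0,"tz":160,"yaw":0},{"tx":-6,"ty":0,"tz":165,"yaw":0},{"tx":-6,"ty":0,"tz":165,"yaw":0},{"tx":-6,"ty":0,"tz":165,"yaw":0}]' && python3 -c "
from h import *
o=get_obs();np.savez('pics/o3.npz',**o);im,d=snap('wrist','w3')
P=cloud(d,*KRT('wrist',o));blobs(im,P)
print('tcp',rig(o['tool_pos'])*1000)"
```

```text
time_s: 5.03
tool_pos: [0.5411, -0.0287, 0.0564]
orientation: [[0.303, -0.953, -0.001], [-0.953, -0.303, -0.005], [0.004, 0.002, -1.0]]
force: [0.4, 1.0, 0.2]
width: 0.5
red 494 [203.6 234.6] med [  31.5 -111.9   39. ] mean [  30.7 -111.8   39. ] [   0.8 -190.4   31.4] [  48.5 -108.5  199.7]
orange 728 [148.  110.4] med [  56.4 -180.1   34.4] mean [  56.2 -179.9   34.6] [   0.8 -190.4   27. ] [  68.5 -176.   199.7]
blue 2595 [257.1 262.2] med [   0.4 -120.1   82.3] mean [   0.5 -116.9   76.3] [  -6.1 -190.4   40.9] [  7.7 -97.1 199.7]
tcp [   0.99201894 -111.96137837   56.38871232]
```

View pics/w3.png

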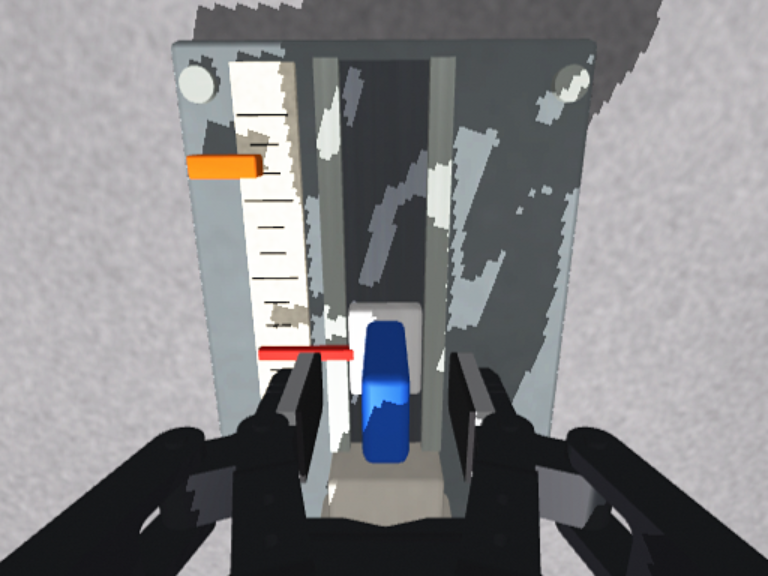

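```bash
python3 -m creep '[{"tx":0,"ty":0,"tz":0,"yaw":0},{"tx":0,"ty":0,"tz":0,"yaw":0},{"tx":0,"ty":0,"tz":0,"yaw":0},{"tx":0,"ty":0,"tz":0,"yaw":0},{"tx":0,"ty":0,"tz":0,"yaw":0},{"tx":0,"ty":0,"tz":0,"yaw":0}]' -1 40
python3 -m creep '[{"tx":4,"ty":0,"tz":0,"yaw":0},{"tx":10,"ty":0,"tz":0,"yaw":0},{"tx":18,"ty":0,"tz":0,"yaw":0},{"tx":26,"ty":0,"tz":0,"yaw":0},{"tx":34,"ty":0,"tz":0,"yaw":0},{"tx":42,"ty":0,"tz":0,"yaw":0},{"tx":50,"ty":0,"tz":0,"yaw":0},{"tx":56,"ty":0,"tz":0,"yaw":0},{"tx":60,"ty":0,"tz":0,"yaw":0},{"tx":60,"ty":0,"tz":0,"yaw":0},{"tx":60,"ty":0,"tz":0,"yaw":0}]' && python3 -c "
from h import *
o=get_obs();np.savez('pics/o4.npz',**o);im,d=snap('wrist','w4')
P=cloud(d,*KRT('wrist',o));blobs(im,P)
print('tcp',rig(o['tool_pos'])*1000)"
```

```text
time_s: 5.58
tool_pos: [0.5415, -0.0293, 0.0581]
orientation: [[0.303, -0.953, 0.001], [-0.953, -0.303, -0.006], [0.006, 0.001, -1.0]]
force: [-2.8, -1.6, 5.7]
width: 0.152
time_s: 6.5
tool_pos: [0.5593, -0.085, 0.0582]
orientation: [[0.304, -0.953, 0.0], [-0.953, -0.304, -0.003], [0.003, 0.001, -1.0]]
force: [-1.5, 4.7, -1.8]
width: 0.159
red 525 [201.1 234.4] med [  33.  -170.1   39. ] mean [  32.8 -169.7   37.9] [  14.9 -171.6   24.3] [  50.8 -166.    41.6]
orange 602 [159.8 212.4] med [  57.  -181.9   34. ] mean [  56.8 -181.4   33. ] [  44.7 -183.9   25.2] [  68.6 -176.2   36.1]
blue 2253 [257.5 257.4] med [  -0.3 -181.6   82.1] mean [   0.4 -176.8   74.9] [  -6.7 -184.7   28.6] [   7.5 -112.1   85.2]
tcp [   1.03343095 -171.19129469   58.15736589]
```

View pics/w4.png

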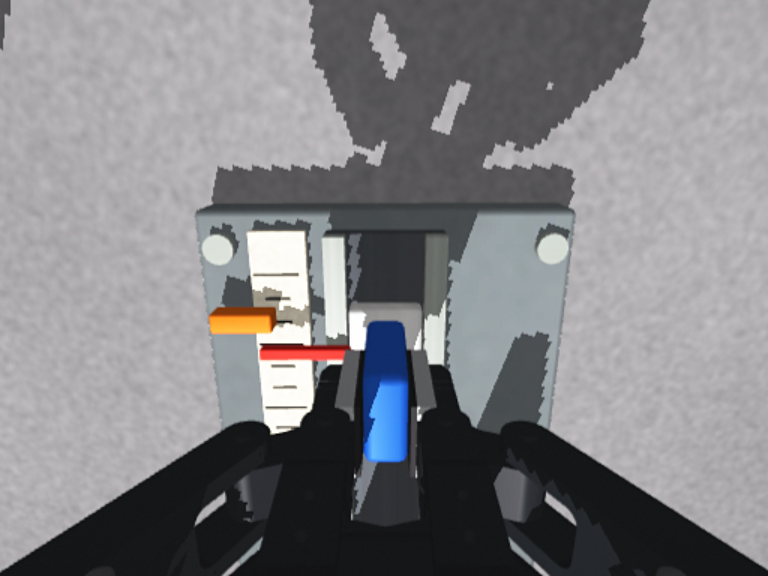

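```bash
cat >> h.py <<'E'
def sl(im,P):
    hsv=cv2.cvtColor(im,cv2.COLOR_RGB2HSV);H,S,V=hsv[...,0],hsv[...,1],hsv[...,2];q=rig(P)*1000
    r=((H<6)|(H>174))&(S>150)&(V>90)&(abs(q[...,2]-39)<2.5)&(q[...,0]>16)
    o=(H>=6)&(H<20)&(S>170)&(V>120)&(abs(q[...,2]-34)<1.5)&(q[...,0]>40)
    for m in(r,o):
        print(m.sum(),np.percentile(q[m],[2,50,98],axis=0).round(1).tolist())
E
python3 - <<'E'
from h import *
for i in '234':
    z=np.load(f'pics/w{i}.npz');o=dict(np.load(f'pics/o{i}.npz'));P=cloud(z['d'],*KRT('wrist',o));sl(z['im'],P)
    
z=np.load('pics/w4.npz')
E
```

```text
116 [[16.9, -112.4, 36.8], [32.8, -111.1, 39.2], [47.6, -108.8, 40.7]]
143 [[45.2, -182.5, 33.2], [56.4, -179.6, 34.5], [67.6, -176.6, 35.4]]
367 [[16.6, -112.9, 36.8], [34.9, -111.6, 39.2], [48.0, -109.0, 40.5]]
648 [[45.0, -183.1, 33.0], [56.5, -179.7, 34.4], [67.7, -176.1, 35.4]]
412 [[17.1, -171.3, 36.9], [33.1, -169.9, 39.3], [48.0, -167.3, 40.6]]
432 [[45.2, -183.7, 32.9], [57.1, -180.9, 34.3], [67.6, -176.5, 35.3]]
```

```bash
python3 -m creep '[{"tx":5,"ty":0,"tz":0,"yaw":0},{"tx":9,"ty":0,"tz":0,"yaw":0},{"tx":11.5,"ty":0,"tz":0,"yaw":0},{"tx":11.5,"ty":0,"tz":0,"yaw":0},{"tx":11.5,"ty":0,"tz":0,"yaw":0},{"tx":11.5,"ty":0,"tz":0,"yaw":0}]' && python3 -c "
from h import *
o=get_obs();np.savez('pics/o5.npz',**o);im,d=snap('wrist','w5')
P=cloud(d,*KRT('wrist',o));sl(im,P)
print('tcp',rig(o['tool_pos'])*1000)"
```

```text
time_s: 7.05
tool_pos: [0.5623, -0.0944, 0.0581]
orientation: [[0.305, -0.952, -0.001], [-0.952, -0.305, 0.0], [-0.0, 0.001, -1.0]]
force: [-1.1, 5.4, 0.7]
width: 0.152
411 [[17.1, -181.2, 36.7], [32.0, -179.8, 39.1], [47.9, -177.3, 40.4]]
320 [[45.6, -183.7, 32.8], [57.6, -181.6, 34.2], [67.8, -176.8, 35.3]]
tcp [   0.99493756 -181.05480299   58.11115699]
```

View pics/w5.png

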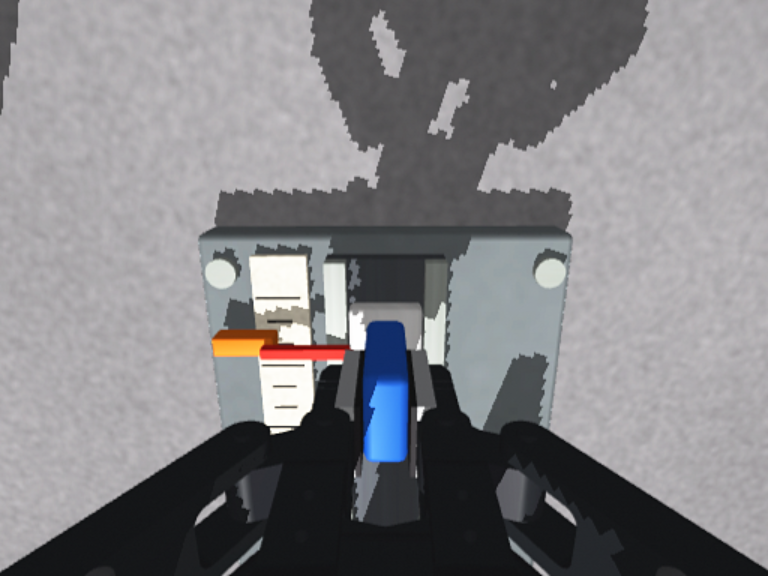

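```bash
python3 -m creep '[{"tx":2,"ty":0,"tz":0,"yaw":0},{"tx":2,"ty":0,"tz":0,"yaw":0},{"tx":2,"ty":0,"tz":0,"yaw":0},{"tx":2,"ty":0,"tz":0,"yaw":0}]' && 
python3 -m creep '[{"tx":0,"ty":0,"tz":0,"yaw":0},{"tx":0,"ty":0,"tz":0,"yaw":0},{"tx":0,"ty":0,"tz":0,"yaw":0},{"tx":0,"ty":0,"tz":0,"yaw":0},{"tx":0,"ty":0,"tz":0,"yaw":0},{"tx":0,"ty":0,"tz":0,"yaw":0}]' 0.0 40
python3 -m creep '[{"tx":0,"ty":0,"tz":-20,"yaw":0},{"tx":0,"ty":0,"tz":-50,"yaw":0},{"tx":0,"ty":0,"tz":-90,"yaw":0},{"tx":0,"ty":0,"tz":-120,"yaw":0},{"tx":0,"ty":0,"tz":-120,"yaw":0},{"tx":0,"ty":0,"tz":-120,"yaw":0}]' && python3 -c "
from h import *
o=get_obs();np.savez('pics/o6.npz',**o);im,d=snap('wrist','w6')
P=cloud(d,*KRT('wrist',o));sl(im,P)
print('tcp',rig(o['tool_pos'])*1000)"
```

```text
time_s: 7.43
tool_pos: [0.5624, -0.0945, 0.0581]
orientation: [[0.306, -0.952, -0.001], [-0.952, -0.306, 0.004], [-0.004, 0.0, -1.0]]
force: [-0.9, 6.9, 0.6]
width: 0.156
time_s: 7.93
tool_pos: [0.5625, -0.0948, 0.0582]
orientation: [[0.306, -0.952, -0.001], [-0.952, -0.306, 0.003], [-0.003, -0.0, -1.0]]
force: [-0.4, -0.5, 0.2]
width: 0.501
time_s: 8.43
tool_pos: [0.5646, -0.0959, 0.1807]
orientation: [[0.306, -0.952, 0.004], [-0.952, -0.306, 0.002], [-0.0, -0.005, -1.0]]
force: [0.3, 0.2, -0.9]
width: 0.501
130 [[16.9, -180.9, 36.7], [31.2, -179.5, 39.2], [47.8, -177.4, 40.6]]
142 [[46.9, -183.5, 32.8], [57.8, -180.3, 34.4], [68.1, -176.9, 35.3]]
tcp [   2.73455181 -183.14577735  180.67915591]
```

View pics/w6.png

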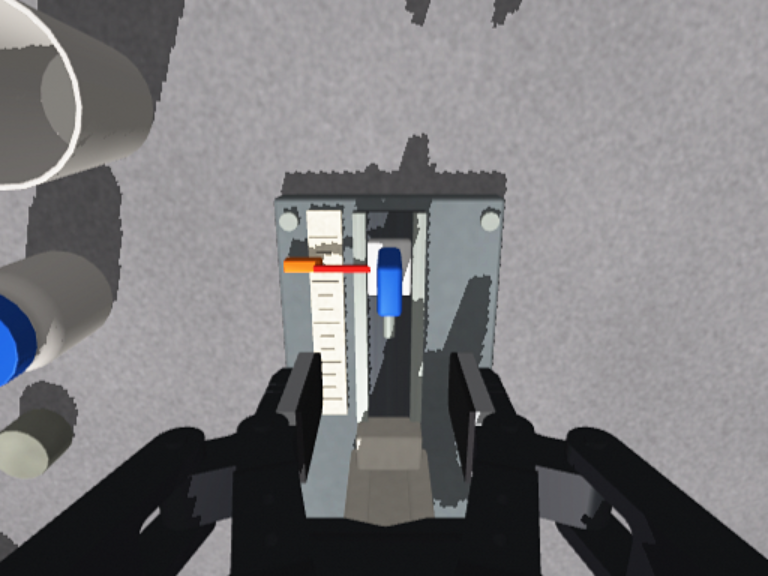

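```bash
python3 -m creep '[{"tx":0,"ty":0,"tz":-40,"yaw":0},{"tx":0,"ty":0,"tz":-80,"yaw":0},{"tx":0,"ty":0,"tz":-120,"yaw":0},{"tx":-36,"ty":3,"tz":-140,"yaw":0},{"tx":-74,"ty":3,"tz":-140,"yaw":0},{"tx":-112,"ty":3,"tz":-140,"yaw":0},{"tx":-150,"ty":3,"tz":-140,"yaw":0},{"tx":-188,"ty":3,"tz":-140,"yaw":0},{"tx":-226,"ty":3,"tz":-140,"yaw":0},{"tx":-264,"ty":3,"tz":-140,"yaw":0},{"tx":-302,"ty":3,"tz":-140,"yaw":0},{"tx":-338,"ty":3,"tz":-140,"yaw":0},{"tx":-355,"ty":3,"tz":-140,"yaw":0},{"tx":-355,"ty":3,"tz":-140,"yaw":0},{"tx":-355,"ty":3,"tz":-140,"yaw":0}]' -1 40 && python3 -c "
from h import *
o=get_obs();np.savez('pics/o7.npz',**o);im,d=snap('wrist','w7')
P=cloud(d,*KRT('wrist',o));blobs(im,P)
im,d=snap('scene','s7');print();blobs(im,cloud(d,*KRT('scene')),3)
print('tcp',rig(o['tool_pos'])*1000)"
```

```text
time_s: 9.73
tool_pos: [0.4508, 0.2416, 0.3176]
orientation: [[0.308, -0.952, -0.003], [-0.952, -0.308, 0.001], [-0.002, 0.002, -1.0]]
force: [0.6, -0.2, -0.4]
width: 0.002
red 287 [219.6 103.5] med [ 27.1 106.3 198.5] mean [ 26.9 106.4 203. ] [ -1.8  93.7 196.3] [ 46.6 108.7 460.5]
green 134 [207.2  88.6] med [ 42.9  98.3 162.1] mean [ 42.2  95.3 162.4] [-1.8 69.2 20.8] [ 64.7 105.4 460.5]
green 7 [210. 108.] med [ 40.5 112.4 163.6] mean [ 40.3 112.4 163.6] [ 37.5 112.3 162.2] [ 43.  112.5 164.9]

red 5 [237.6 211. ] med [  32.8 -178.3   40. ] mean [  33.4 -178.2   39.5] [  25.3 -179.    38. ] [  43.3 -176.9   40.6]
orange 9 [239.2 218.6] med [  61.5 -178.9   34.4] mean [  60.5 -179.2   34. ] [  48.  -181.4   32.2] [  70.2 -177.    37.3]
green 25 [329.8 167.1] med [ 43.9  95.6 160.9] mean [ 43.4  94.8 161.2] [ 37.6  79.1 158. ] [ 48.1 109.3 164.2]
blue 99 [235.6 197.6] med [   7.1 -177.4   71.1] mean [   6.6 -177.7   69.3] [  -6.2 -191.    44.1] [  12.8 -164.3   87.1]
tcp [ -2.03148742 172.94078713 317.58912553]
```

View pics/w7.png

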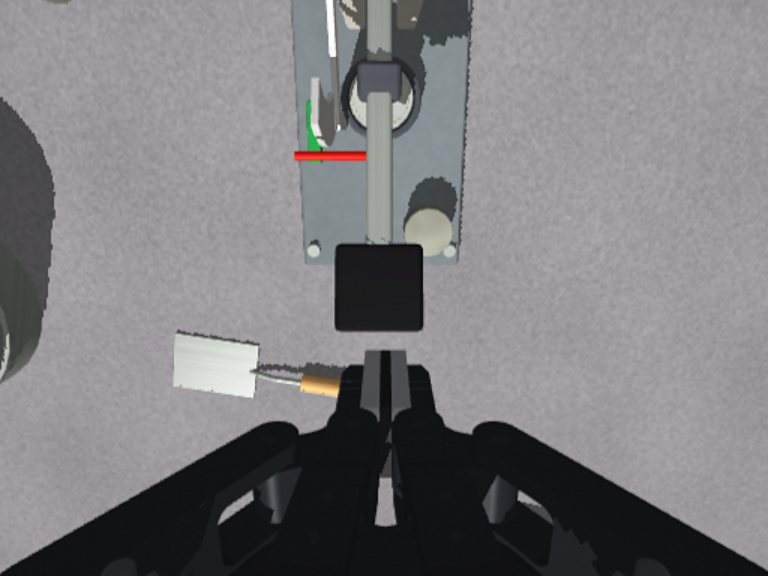

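```bash
python3 -m creep '[{"tx":0,"ty":-2,"tz":25,"yaw":0},{"tx":0,"ty":-2,"tz":50,"yaw":0},{"tx":0,"ty":-2,"tz":65,"yaw":0},{"tx":0,"ty":-2,"tz":75,"yaw":0},{"tx":0,"ty":-2,"tz":78,"yaw":0},{"tx":0,"ty":-2,"tz":78,"yaw":0},{"tx":0,"ty":-2,"tz":78,"yaw":0}]'
python3 - <<'E'
from h import *
o=get_obs();print('tcp',rig(o['tool_pos'])*1000,o['force'])
z=np.load('pics/w7.npz');o=dict(np.load('pics/o7.npz'));im=z['im'];q=rig(cloud(z['d'],*KRT('wrist',o)))*1000
hsv=cv2.cvtColor(im,cv2.COLOR_RGB2HSV);H,S,V=hsv[...,0],hsv[...,1],hsv[...,2]
g=(H>45)&(H<80)&(S>120)&(q[...,0]>37)&(q[...,0]<46)&(abs(q[...,2]-162)<6)
Q=q[g];print(len(Q),np.percentile(Q,[2,50,98],axis=0).round(1).tolist(),np.polyfit(Q[:,1],Q[:,2],1),np.arctan2(Q[:,2]-150,Q[:,1]).mean())
r=((H<6)|(H>174))&(S>150)&(V>90)&(q[...,2]<205)&(q[...,0]>10);Q=q[r];print(np.percentile(Q,[2,50,98],axis=0).round(1).tolist())
z=np.load('pics/s7.npz');im=z['im'];q=rig(cloud(z['d'],*KRT('scene')))*1000
hsv=cv2.cvtColor(im,cv2.COLOR_RGB2HSV);H,S,V=hsv[...,0],hsv[...,1],hsv[...,2]
r=((H<8)|(H>172))&(S>110)&(V>70)&(abs(q[...,0]-25)<30)&(abs(q[...,1]-106)<20);print(r.sum(),np.percentile(q[r],[2,50,98],axis=0).round(1).tolist() if r.any() else 0)
cv2.imwrite('pics/s7c.png',cv2.resize(im[140:210,290:390,::-1],None,fx=7,fy=7,interpolation=cv2.INTER_CUBIC))
E
```

```text
time_s: 10.42
tool_pos: [0.4539, 0.2404, 0.2406]
orientation: [[0.303, -0.953, -0.001], [-0.953, -0.303, 0.001], [-0.002, 0.001, -1.0]]
force: [-0.2, 0.1, -0.2]
width: 0.001
tcp [  0.53115965 170.83709521 240.59958381] [-0.24308667  0.10788872 -0.21159057]
135 [[37.4, 78.4, 160.1], [42.8, 99.2, 162.2], [44.7, 112.4, 164.2]] [7.38638820e-02 1.54984942e+02] 0.1253754440697768
[[10.4, 104.7, 196.8], [28.0, 106.3, 198.5], [45.8, 108.7, 200.1]]
13 [[11.9, 105.1, 197.6], [30.9, 106.7, 199.3], [48.8, 109.9, 201.1]]
```

View pics/s7c.png

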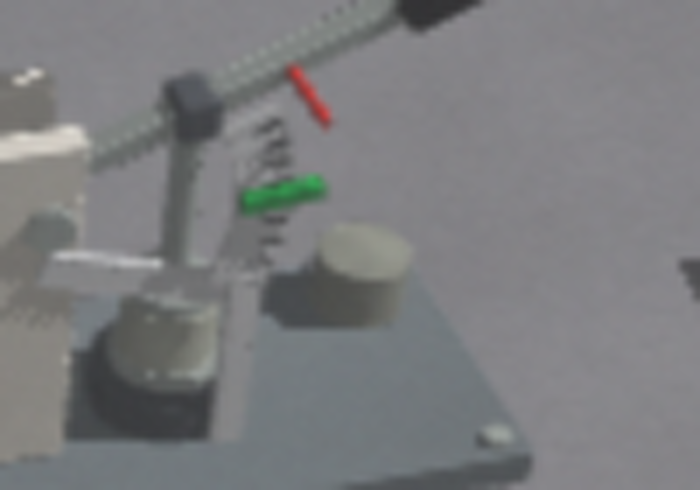

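```bash
python3 -m creep '[{"tx":-1,"ty":0,"tz":5,"yaw":0},{"tx":-2,"ty":0,"tz":9,"yaw":0},{"tx":-3,"ty":0,"tz":14,"yaw":0},{"tx":-5,"ty":0,"tz":18,"yaw":0},{"tx":-7,"ty":0,"tz":23,"yaw":0},{"tx":-8,"ty":0,"tz":27,"yaw":0},{"tx":-10,"ty":0,"tz":32,"yaw":0},{"tx":-11,"ty":0,"tz":36,"yaw":0},{"tx":-13,"ty":0,"tz":40,"yaw":0},{"tx":-14,"ty":0,"tz":45,"yaw":0},{"tx":-15,"ty":0,"tz":50,"yaw":0},{"tx":-16,"ty":0,"tz":54,"yaw":0},{"tx":-16,"ty":0,"tz":54,"yaw":0},{"tx":-16,"ty":0,"tz":54,"yaw":0}]'
cat >> h.py <<'E'
def lev(n):
    o=get_obs();im,d=snap('wrist',n);q=rig(cloud(d,*KRT('wrist',o)))*1000
    hsv=cv2.cvtColor(im,cv2.COLOR_RGB2HSV);H,S,V=hsv[...,0],hsv[...,1],hsv[...,2]
    g=(H>45)&(H<80)&(S>120)&(q[...,0]>37)&(q[...,0]<46)&(abs(q[...,2]-162)<6)
    if g.sum()>5: Q=q[g];print('green',len(Q),np.percentile(Q,[2,50,98],axis=0).round(1).tolist(),np.polyfit(Q[:,1],Q[:,2],1))
    r=((H<6)|(H>174))&(S>150)&(V>90)&(q[...,2]<205)&(q[...,2]>130)&(q[...,0]>10);Q=q[r];print('pin',np.percentile(Q,[2,50,98],axis=0).round(1).tolist())
    sl(im,q/1000@np.eye(3)) if 0 else None
    print('tcp',rig(o['tool_pos'])*1000,o['force'],o['time_s'])
E
python3 -c "
from h import *
lev('w8')"
```

```text
time_s: 11.58
tool_pos: [0.4499, 0.2556, 0.1869]
orientation: [[0.303, -0.953, 0.001], [-0.953, -0.303, 0.001], [-0.001, -0.001, -1.0]]
force: [2.6, -0.4, 6.0]
width: 0.002
green 451 [[37.0, 95.5, 158.7], [41.2, 105.4, 162.7], [44.5, 112.2, 164.3]] [5.79047762e-02 1.56483650e+02]
pin [[10.7, 113.0, 168.3], [28.7, 114.9, 169.9], [46.2, 116.9, 171.3]]
tcp [  1.44591021 186.59398137 186.90074715] [ 2.62192525 -0.3713553   6.01321351] 11.5833
```

View pics/w8.png

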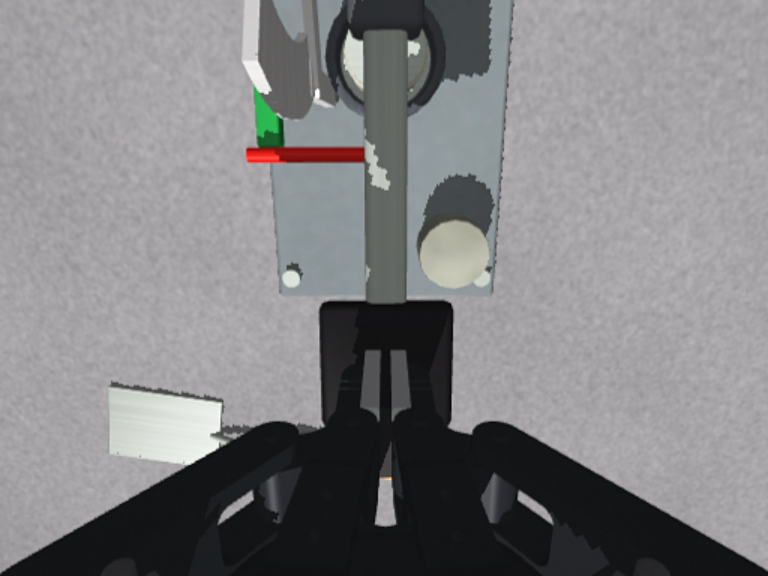

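```bash
python3 -m creep '[{"tx":0,"ty":0,"tz":3,"yaw":0},{"tx":-1,"ty":0,"tz":6,"yaw":0},{"tx":-1,"ty":0,"tz":9,"yaw":0},{"tx":-2,"ty":0,"tz":12,"yaw":0},{"tx":-2,"ty":0,"tz":13.5,"yaw":0},{"tx":-2,"ty":0,"tz":13.5,"yaw":0},{"tx":-2,"ty":0,"tz":13.5,"yaw":0},{"tx":-2,"ty":0,"tz":13.5,"yaw":0}]' && 
python3 -c "
from h import *
lev('w9')
im,d=snap('scene','s9');cv2.imwrite('pics/s9c.png',cv2.resize(im[140:210,290:390,::-1],None,fx=7,fy=7,interpolation=cv2.INTER_CUBIC))"
```

```text
time_s: 12.3
tool_pos: [0.4494, 0.2576, 0.174]
orientation: [[0.303, -0.953, 0.001], [-0.953, -0.303, 0.001], [-0.0, -0.002, -1.0]]
force: [1.2, -0.7, 7.8]
width: -0.004
green 553 [[37.1, 96.3, 157.9], [41.2, 105.8, 162.8], [44.5, 112.5, 164.3]] [4.40768900e-02 1.57916139e+02]
pin [[10.9, 113.9, 160.6], [28.9, 115.7, 162.2], [46.1, 118.0, 163.6]]
tcp [  1.58531284 188.57919049 173.95156796] [ 1.20915128 -0.73778786  7.80920972] 12.3
```

View pics/w9.png

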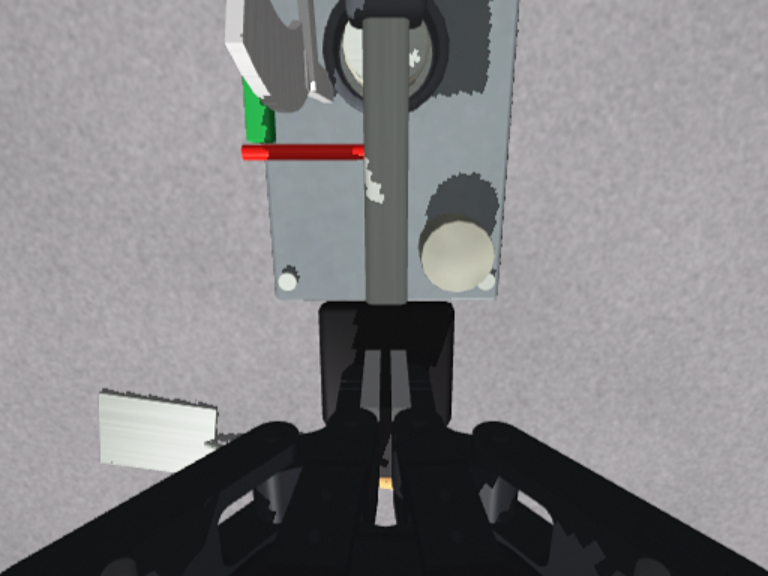

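View pics/s9c.png

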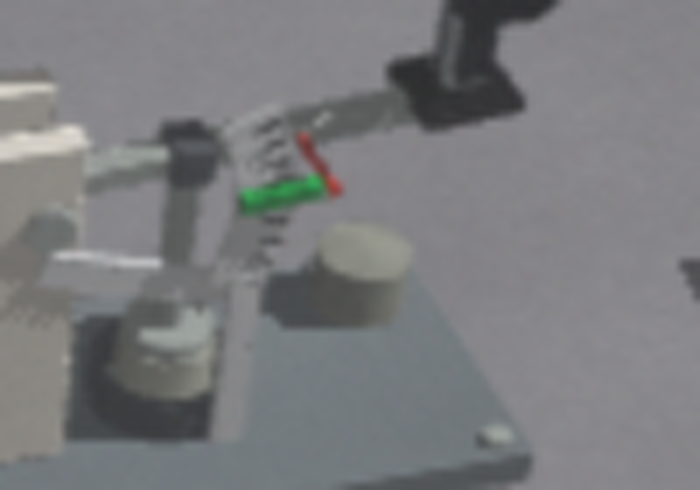

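```bash
python3 -m creep '[{"tx":0,"ty":0,"tz":1,"yaw":0},{"tx":0,"ty":0,"tz":1,"yaw":0},{"tx":0,"ty":0,"tz":1,"yaw":0},{"tx":0,"ty":0,"tz":1,"yaw":0},{"tx":0,"ty":0,"tz":1,"yaw":0},{"tx":0,"ty":0,"tz":1,"yaw":0},{"tx":0,"ty":0,"tz":1,"yaw":0},{"tx":0,"ty":0,"tz":1,"yaw":0},{"tx":0,"ty":0,"tz":1,"yaw":0},{"tx":0,"ty":0,"tz":1,"yaw":0},{"tx":0,"ty":0,"tz":1,"yaw":0},{"tx":0,"ty":0,"tz":1,"yaw":0},{"tx":0,"ty":0,"tz":1,"yaw":0},{"tx":0,"ty":0,"tz":1,"yaw":0},{"tx":0,"ty":0,"tz":1,"yaw":0},{"tx":0,"ty":0,"tz":1,"yaw":0}]' && 
python3 -c "
from h import *
lev('w10')
im,d=snap('scene','s10');blobs(im,cloud(d,*KRT('scene')),3)
im,d=snap('top','t10');blobs(im,cloud(d,*KRT('top')),2)"
```

```text
time_s: 13.73
tool_pos: [0.4494, 0.2576, 0.1734]
orientation: [[0.304, -0.953, 0.002], [-0.953, -0.304, 0.001], [-0.0, -0.002, -1.0]]
force: [0.3, 0.3, 7.3]
width: -0.0
green 543 [[37.1, 96.3, 158.7], [41.2, 105.9, 162.8], [44.5, 112.5, 164.4]] [4.61359798e-02 1.57746690e+02]
pin [[10.9, 113.9, 160.0], [28.6, 115.8, 161.8], [46.2, 118.0, 163.3]]
tcp [  1.56595809 188.64136787 173.38411253] [0.25741564 0.27005493 7.34265428] 13.7333
red 5 [237.6 211. ] med [  33.2 -178.6   39.4] mean [  33.2 -178.2   39.3] [  26.1 -178.8   36.9] [  42.2 -177.    41.5]
orange 9 [239.2 218.6] med [  61.7 -178.9   33.5] mean [  60.1 -179.1   33.6] [  48.4 -181.4   30.8] [  68.2 -177.3   37.2]
green 27 [329.9 167. ] med [ 44.3  96.4 161.7] mean [ 43.6  94.7 161.6] [ 37.5  78.7 157.4] [ 48.9 113.  165.5]
blue 99 [235.5 197.7] med [   7.1 -178.2   71.5] mean [   6.7 -178.2   69.3] [  -4.  -190.9   44.9] [  12.6 -163.6   85.6]
red 5 [167.6 242.4] med [ 40.9 117.2 160.5] mean [ 40.8 117.  160.6] [ 36.3 115.1 157.8] [ 45.  118.7 163.8]
red 8 [170.1 249.5] med [ 19.7 116.8 160.9] mean [ 19.9 116.8 161.3] [ 10.1 115.8 160. ] [ 30.2 117.7 164.6]
green 8 [170.2 241.5] med [ 40.3 109.4 163. ] mean [ 40.1 109.1 162.7] [ 36.4 103.5 160.1] [ 43.  112.6 165.4]
blue 49 [271.1 222. ] med [  -2.6 -176.1   81.9] mean [  -2.2 -176.9   79. ] [  -7.7 -199.9   24.8] [   5.  -162.4   85.9]
```

All checks agree: the pin is at the green rider, the slide is still at the orange rider, and the push is a steady 7 N or so.

```bash
python3 -c "
from cell import *
print(close_job()); print(get_obs()['force'])"
```

```text
the job is handed in; nothing more can be done
None
the job is handed in; nothing more can be done
```

I set the preload slide to the orange rider and let go of it, then pressed the lever to the green rider and handed the job in while holding it there. The hand-in reported no verdict.

- **Slide:** I gripped the blue knob, pulled it about 68 mm out and released it. The wrist camera then put the red pointer within about 1 mm of the orange rider's centre line. A scene-camera check during the lever press showed it unchanged, against the 5 mm limit.
- **Lever:** I pressed the black pad with the shut fingers along its arc. The red pin's measured height was within about 0.5 mm of the green rider's, against the 7 mm limit. The fingers were pushing with 7.3 N, and the pose held steady for 1.4 s before I handed in, at about 13.9 s of the 54 s allowed.
- **Riders and bystanders:** The positions measured for both riders stayed the same to within about 1 to 2 mm. Nothing was seen to touch the bystanders, but I did not measure their positions again at the end.
- **Disagreement:** The slope fitted to the green rider changed between views, 0.074 before the press and 0.045 during it, because the pin and the quadrant hid part of it. The estimated height at its outer end moved by less than 1 mm.
- **No check after hand-in:** I tried to read the force then, but the robot gave no further readings.

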